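# Colour-coded chopping boards back to their own slots

## Robot

A 6-joint arm with a two-finger parallel gripper is mounted at the origin on a cart in front of the work surface, level with it; the furniture and walls round the work are solid. World frame = base frame: x ahead of the robot, y to its left, z up, the work surface at z = 0. Lengths are in mm, angles in rad, forces in N, time in s.
With the tool pointing down it reaches from about 275 to 775 mm from the base axis. Payload 14.6 kg.
Tool frame: the origin (TCP) lies midway between the tips of the shut fingers; the grasp point (between the pads) lies 19 mm behind it (hold_point_z is the distance from the TCP to the grasp point, in mm); z points along the fingers, y is the line along which they close (so a half turn about z gives the same grasp; the last joint's range is limited). The gripper opens to 85 mm and grips with 20 to 120 N. Pads are 22 mm wide; open, the fingers measure 114 mm over their backs; the gripper's body (76 mm by 85 mm) begins 54 mm behind the grasp point. The pads swing forward as they close: fully open they stand 13 mm farther back than shut.
Start: joints at [-1.463, 0.263, -0.048, 1.259, 0, 1.415], TCP at [136.381, -506.98, 231.278] pointing down, gripper open.
Joint ranges: [-2.65, 2.65], [-0.89, 1.7], [-1.18, 1.37], [-2.13, 2.11], [-1.35, 1.29], [-3.14, 3.14]. Speed limits (rad/s): [1.89, 1.89, 2.57, 2.79, 3.14, 3.14].

## Interface

Orientations are given as [roll, pitch, yaw] about the fixed x, y, z axes, in that order (R = Rz(yaw) Ry(pitch) Rx(roll)).
In Python, from cell import * gives the robot as it stands.
- The arm moves only by the shell command python3 -m crank 'ROWS' [OPENING] [FORCE]. ROWS is JSON, a list of rows, each an object with "travel": the shift along the tool's x, y, z normalised to -1 to 1, where 1 is 0.15 m, a list of three; "rot": the turn, a rotation vector about the tool's x, y, z normalised to -1 to 1, where 1 is 1.5 rad, a list of three. A call has 1 to 20 rows; each row is the pose to reach, as a shift and turn from the pose commanded when the call began, along the tool's axes at that moment; what a row does not reach only later rows make up. A row lasts 1/10 s, in which the tool goes at most 50 mm and 8.59 degrees, less where a joint would pass 70% of its speed; a pose out of reach is approached as far as the arm can. A call with a number of a shift or a turn outside -1 to 1 is refused whole. A call with a gripper value outside its range is refused whole. OPENING is the closure, from -1 (fully open) to 1 (shut), set as the call begins (- or left out, the last holds). The fingers move at their own pace and stop on an object; FORCE is the grip in N (left out, the last holds). Time passes only in rows, so rows that repeat a pose let the fingers close. It gives the time, the measured TCP pose, the force, the opening and the grip force at its end, in the units of the state.
- get_obs(): the state, without advancing time (a new reading comes with each control period).
- snapshot(name): name is "side" or "top"; returns a dict with "img" (480x640x3 uint8, red, green, blue), "mtx" (3x3 intrinsics, pixels), "D" ([k1, k2, p1, p2, k3] as OpenCV has them; the pictures are not rectified), "origin" and "rotation" of the camera in the world. Camera axes: x right, y down, z forward; pixel columns grow to the right and rows downward; lengths in mm; the calibration is good to about 2 mm. A picture is of the moment at which its call begins. There is no depth.
- job_done(): hands the job in; it is judged then, once.
The state is a dict: "time_s": time; "joint_pos": joint angles; "qd": joint speeds; "joint_efforts": joint torques, N m; "position": TCP position; "ee_rot": TCP orientation; "ft_force": force on the tool from outside, world axes, zero at the start; "moment": the same for the moment, N m; "opening": opening from 0.0 (shut) to 1.0 (fully open); "grasp_force": force on a finger pad.
Only numpy, scipy, OpenCV 4.12 (cv2) and the standard library are available. Lean on these libraries where they do the work, as an engineer would, in place of code of your own. Each camera call takes 0.05 s, during which the arm holds its last target. There are 200 camera calls.

## Task

The chopping boards are stored in the rack by colour, each in the slot behind the label of its own colour, with the dark grip end to the front. Someone has put the yellow board into the green slot: put it in its own slot, and return the washed green board from the drainer to its slot, turned so that its grip end faces the front like the others. Lower each board fully down into its groove, in line with the other boards, without dropping it, and leave the red and blue boards and the other things where they are.

Things in the scene. Friction and masses are not known exactly. Their poses are not given: they have to be found in the camera images.
- board_yellow: Yellow plastic chopping board on edge: 160 (x) x 10 thick (y) x 112 high (z), 180 g. Origin: middle of the bottom edge. -x end: grip end, 12 mm dark rubber strip and upright hand hole 18 x 56 (middle at x -55); +x end plain. Balanced when pinched by the top edge above the origin. Starts in the green slot, grip end to the front.
- board_yellow_grip (a point): middle of the dark grip end of the yellow board: 74 from the board's origin along its -x, at half its height
- slot_yellow: Yellow label (25 x 34, white holder) on the rack's front rail, in line with its slot. Origin: in that slot, middle of the groove's floor, 12 above the worktop; x along the groove to the back, y to the left seen from the front, z up. A board home has its origin here, its x along this x, top edge 124 above the worktop. Label order varies.
- board_green: Green plastic chopping board on edge: 160 (x) x 10 thick (y) x 112 high (z), 180 g. Origin: middle of the bottom edge. -x end: grip end, 12 mm dark rubber strip and upright hand hole 18 x 56 (middle at x -55); +x end plain. Balanced when pinched by the top edge above the origin. Starts in the drainer, grip end to the back (away from the robot): to be turned end for end about the vertical.
- board_green_grip (a point): middle of the dark grip end of the green board: 74 from the board's origin along its -x, at half its height
- slot_green: Green label (25 x 34, white holder) on the rack's front rail, in line with its slot. Origin: in that slot, middle of the groove's floor, 12 above the worktop; x along the groove to the back, y to the left seen from the front, z up. A board home has its origin here, its x along this x, top edge 124 above the worktop. Label order varies.
- board_red: Red plastic chopping board on edge: 160 (x) x 10 thick (y) x 112 high (z), 180 g. Origin: middle of the bottom edge. -x end: grip end, 12 mm dark rubber strip and upright hand hole 18 x 56 (middle at x -55); +x end plain. Balanced when pinched by the top edge above the origin. Stays in its own red slot.
- board_red_grip (a point): middle of the dark grip end of the red board: 74 from the board's origin along its -x, at half its height
- slot_red: Red label (25 x 34, white holder) on the rack's front rail, in line with its slot. Origin: in that slot, middle of the groove's floor, 12 above the worktop; x along the groove to the back, y to the left seen from the front, z up. A board home has its origin here, its x along this x, top edge 124 above the worktop. Label order varies.
- board_blue: Blue plastic chopping board on edge: 160 (x) x 10 thick (y) x 112 high (z), 180 g. Origin: middle of the bottom edge. -x end: grip end, 12 mm dark rubber strip and upright hand hole 18 x 56 (middle at x -55); +x end plain. Balanced when pinched by the top edge above the origin. Stays in its own blue slot.
- board_blue_grip (a point): middle of the dark grip end of the blue board: 74 from the board's origin along its -x, at half its height
- slot_blue: Blue label (25 x 34, white holder) on the rack's front rail, in line with its slot. Origin: in that slot, middle of the groove's floor, 12 above the worktop; x along the groove to the back, y to the left seen from the front, z up. A board home has its origin here, its x along this x, top edge 124 above the worktop. Label order varies.
- rack: Fixed board rack, wooden base 136 (x) x 194 (y) x 30 high, origin under its middle; low label rail at its front (x -121 to -88). 4 grooves along x at y = +-23, +-69: 15 wide, 18 deep, floor 12 above the worktop; beside each, wire hoops 15 apart in the clear, 100 long, tops 82 above the worktop. Boards: 2.5 play each side, 36 clear between neighbours.
- drainer: Fixed drainer: white drip tray 156 (x) x 74 (y), steel wires, origin under its middle. The board stands along its x in the middle gap, 15 wide, between hoops 100 long, 64 high; bottom edge 10, top edge 122 above the worktop. Outer hoops 32 high at y = +-32.
- tomato: Tomato, 74 x 72 x 69, bystander in front of the sink; origin under its middle
- lemon: Lemon, 78 x 55 x 56, bystander in front of the sink; origin under its middle
- dish_soap: Bottle of washing-up liquid, 39 x 65 x 187 high, bystander behind the drainer; origin under its middle
- moka_pot: Aluminium stove-top coffee pot, 98 x 155 x 174 high, bystander on the cooker; origin under its middle
- dish_rack_front (a point): Middle of the upper front edge of the big dark dish rack that stands behind the board rack, heaped with dishes: it is 390 wide (y) and reaches 280 back (+x) from this point, its rim 260 above the worktop, dishes and cutlery up to about 400. Fixed; keep arm and gripper clear of it.

How it is judged:
By the outcome, as a careful person would: the job done as asked, in the order asked, and still so for the second after the job is handed in, with the robot touching nothing.
It also fails if it takes over 64 s, if anything falls off the work surface, if the arm or the gripper's body presses on something with over 40 N, if the wrist force passes 120 N, or if a joint passes its speed limit or range.

## Working session

There is one attempt and no reset: what is moved stays moved. The work goes in short steps, Python scripts to look and compute and a shell command to move; the robot and the scene stay as the last step left them, time stands still between calls to the robot, and variables do not carry over. Pictures are saved under pics/ and viewed, at most 10 in all, crops included, and the job is handed in when it is done.

```bash
mkdir -p pics
python3 - <<'E'
from cell import *
import cv2
o=get_obs();print({k:o[k] for k in("time_s","position","ee_rot","opening","ft_force")})
for n in("side","top"):
    s=snapshot(n);cv2.imwrite(f"pics/{n}0.png",s["img"][:,:,::-1]);print(n,s["mtx"],s["D"],s["origin"],s["rotation"])
E
```

```text
{'time_s': 0.0, 'position': array([ 136.34189268, -506.68572069,  230.81090693]), 'ee_rot': array([-3.14048890e+00, -1.75332253e-04,  2.62814957e-01]), 'opening': 0.9991995975691121, 'ft_force': array([ 0.87441288, -0.2342327 ,  0.65841657])}
side [[496.33679243   0.         319.9890528 ]
 [  0.         496.33679243 237.33968765]
 [  0.           0.           1.        ]] [-0.12001098  0.          0.          0.          0.        ] [  15.96167173  716.2984081  1013.52217089] [-2.28354236 -0.02167988 -2.55454015]
top [[452.02568197   0.         322.61090896]
 [  0.         452.02568197 244.20172954]
 [  0.           0.           1.        ]] [-0.02532022  0.          0.          0.          0.        ] [ 385.82873662 -123.66093854 1255.27067413] [-2.98189543e+00 -7.27556274e-05 -1.59650709e+00]
```

View pics/side0.png

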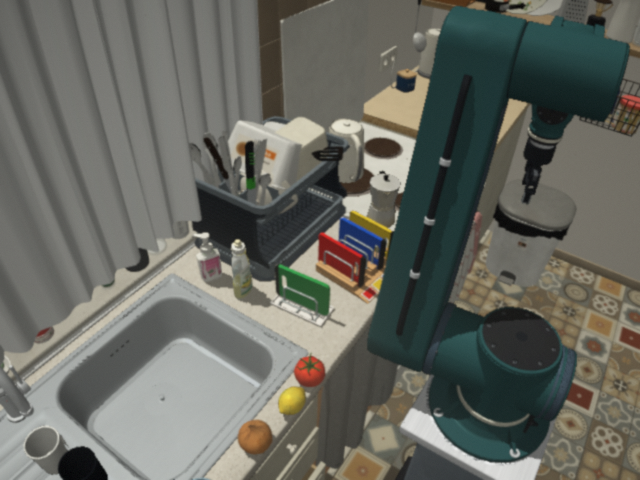

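View pics/top0.png

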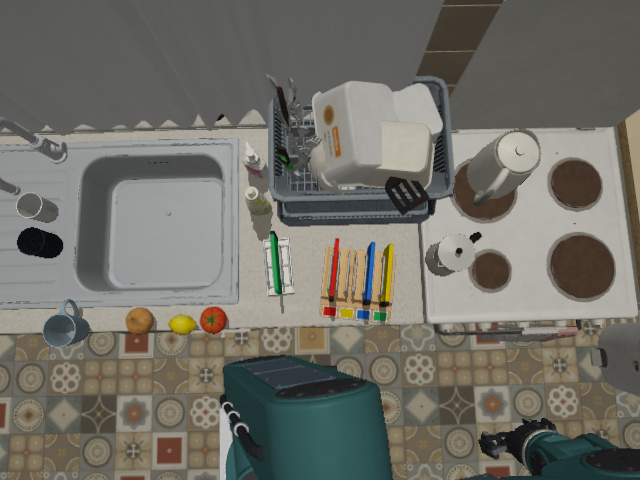

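The top view shows the labels at row ~313 in the order red 330, yellow 347, blue 363, green 380. The yellow board is at column ~388 in the green slot, so the yellow slot is the empty one between red and blue. The green board is in the drainer at column ~275.

```bash
python3 - <<'E'
import cv2
i=cv2.imread("pics/top0.png")[220:330,250:410]
cv2.imwrite("pics/crop.png",cv2.resize(i,None,fx=5,fy=5,interpolation=cv2.INTER_NEAREST))
E
cat > h.py <<'E'
from cell import *
import cv2, numpy as np
from scipy.spatial.transform import Rotation as Ro
def ray(s,uv):
    p=cv2.undistortPoints(np.float64(uv).reshape(-1,1,2),s["mtx"],np.array(s["D"])).reshape(-1,2)
    return Ro.from_euler("xyz",s["rotation"]).apply(np.c_[p,np.ones(len(p))])
def plane(s,uv,z):
    d=ray(s,uv);o=np.array(s["origin"]);return o+d*((z-o[2])/d[:,2])[:,None]
def proj(s,P):
    R=Ro.from_euler("xyz",s["rotation"]).as_matrix().T
    return cv2.projectPoints(np.float64(P).reshape(-1,1,3),R,-R@np.array(s["origin"]),s["mtx"],np.array(s["D"]))[0].reshape(-1,2)
HUE=dict(red=None,yellow=(24,34),blue=(100,130),green=(50,85))
def mask(img,c):
    h=cv2.cvtColor(img,cv2.COLOR_RGB2HSV);H,S,V=h[...,0],h[...,1],h[...,2]
    m=((H<8)|(H>172)) if c=="red" else (H>=HUE[c][0])&(H<=HUE[c][1])
    return (m&(S>150)&(V>60))
E
python3 - <<'E'
from h import *
s=snapshot("top");im=s["img"]
hsv=cv2.cvtColor(im,cv2.COLOR_RGB2HSV)
for c in HUE:
    m=mask(im,c);m[:220]=0;m[330:]=0;m[:,:250]=0;m[:,410:]=0
    n,l,st,ce=cv2.connectedComponentsWithStats(m.astype(np.uint8))
    for k in range(1,n):
        if st[k,4]>15: print(c,st[k],ce[k].round(2))
for r in(250,270,290):
  for a,b in((268,284),(326,340),(362,378),(380,396)): print(r,a,[tuple(map(int,x)) for x in im[r,a:b]])
E
```

```text
red [330 239   9  57 254] [334.04 267.96]
red [324 307  12   9  95] [329.44 310.87]
yellow [380 244  13  58 403] [387.12 273.05]
yellow [340 309  13   9  93] [346.19 312.57]
blue [364 242  11  58 334] [369.44 271.37]
blue [357 310  13   9  90] [363.08 314.22]
green [271 234  11  60 302] [275.23 263.25]
green [374 312  12   9  88] [379.75 316.11]
250 268 [(207, 203, 197), (208, 203, 198), (172, 169, 164), (83, 147, 97), (34, 150, 76), (40, 154, 79), (37, 144, 74), (19, 85, 41), (11, 61, 26), (11, 60, 28), (148, 152, 149), (150, 153, 151), (128, 126, 122), (125, 122, 117), (202, 198, 192), (208, 204, 198)]
250 326 [(194, 163, 117), (190, 158, 110), (177, 145, 100), (177, 146, 100), (189, 155, 108), (181, 153, 111), (176, 154, 115), (179, 148, 103), (168, 61, 37), (191, 31, 21), (193, 34, 27), (194, 36, 28), (147, 79, 52), (187, 154, 106)]
250 362 [(166, 148, 125), (162, 145, 122), (180, 169, 149), (181, 171, 151), (171, 164, 149), (80, 88, 104), (17, 43, 82), (12, 38, 81), (9, 47, 101), (41, 100, 176), (40, 102, 181), (40, 103, 180), (73, 114, 171), (168, 164, 157), (175, 171, 159), (1
[... 1602 characters left out ...]
, 82, 81), (91, 86, 76), (139, 32, 27), (186, 25, 16), (186, 23, 11), (191, 34, 25), (129, 56, 51), (83, 77, 75), (81, 83, 81), (109, 89, 66), (185, 153, 107), (191, 159, 110)]
290 362 [(176, 146, 101), (141, 140, 134), (137, 140, 139), (50, 63, 90), (9, 36, 79), (19, 63, 124), (37, 98, 175), (35, 97, 175), (31, 93, 174), (77, 98, 130), (138, 127, 113), (188, 156, 111), (190, 158, 110), (189, 156, 109), (190, 158, 110), (180, 148, 103)]
290 380 [(104, 84, 57), (143, 147, 143), (122, 123, 108), (91, 81, 21), (91, 78, 2), (97, 83, 1), (190, 171, 0), (193, 173, 0), (189, 169, 0), (182, 163, 3), (151, 134, 106), (187, 155, 108), (188, 157, 109), (153, 136, 115), (171, 165, 153), (169, 165, 152)]
```

View pics/crop.png

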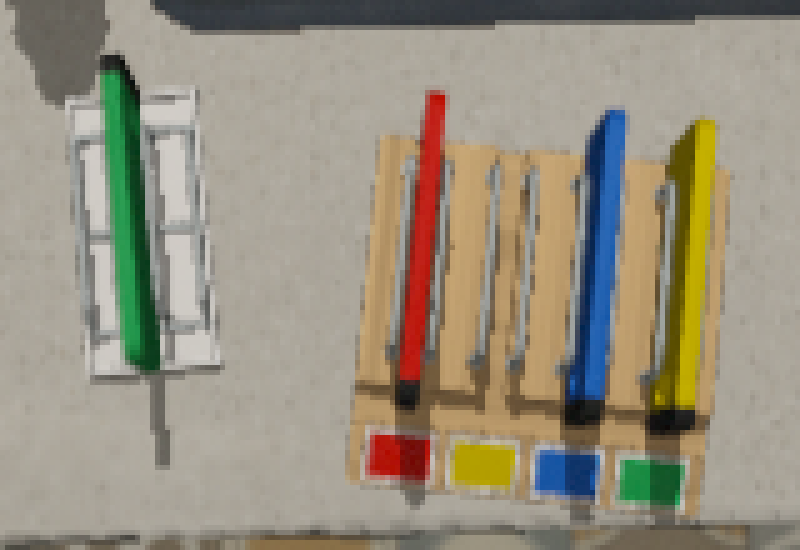

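```bash
cat >> h.py <<'E'
TH=dict(red=(0,150),yellow=(0,150),blue=(2,135),green=(1,108))
def board(s,c,z=124,box=(220,310,250,410)):
    """top-face line of a board: centre of coloured part, yaw (grip -> plain, unsigned), length"""
    im=s["img"];m=mask(im,c)&(im[...,TH[c][0]]>TH[c][1])
    b=np.zeros_like(m);b[box[0]:box[1],box[2]:box[3]]=1;m&=b
    n,l,st,_=cv2.connectedComponentsWithStats(m.astype(np.uint8))
    k=1+np.argmax(st[1:,4]);v,u=np.nonzero(l==k)
    P=plane(s,np.c_[u,v],z)[:,:2]
    d=cv2.fitLine(P.astype(np.float32),cv2.DIST_HUBER,0,.01,.01).ravel()
    t=d[:2]*np.sign(d[0]);q=(P-d[2:])@t;w=(P-d[2:])@[-t[1],t[0]]
    c0=d[2:]+t*(q.min()+q.max())/2
    return c0,np.degrees(np.arctan2(t[1],t[0])),np.ptp(q),w.std()*3.46,t
E
python3 - <<'E'
from h import *
s=snapshot("top")
B={}
for c in HUE:
    b=B[c]=board(s,c,122 if c=="green" else 124); o=b[0]+(6 if c=="green" else -6)*b[4]
    print(c,"mid",b[0].round(1),"origin",o.round(1),"yaw %.2f len %.1f wid %.1f"%b[1:4])
for z in (12,30,40):
    L=plane(s,[[329.44,310.87],[346.19,312.57],[363.08,314.22],[379.75,316.11]],z)
    print(z,L[:,:2].round(1).tolist(),np.linalg.norm(L[3]-L[0])/3)
t=s["img"]; 
for p in ([347,240],[356,240]): pass
E
```

```text
red mid [ 509.8 -156.1] origin [ 503.9 -155.3] yaw -7.29 len 142.9 wid 9.3
yellow mid [ 493.7 -293. ] origin [ 487.8 -292.3] yaw -7.17 len 142.2 wid 9.6
blue mid [ 498.9 -247.4] origin [ 493.  -246.6] yaw -7.15 len 144.5 wid 9.4
green mid [525.4  -4.7] origin [531.4  -4.2] yaw 4.20 len 140.8 wid 7.9
12 [[401.7, -142.8], [396.0, -188.2], [390.3, -234.0], [384.0, -279.1]] 45.835455370116506
30 [[401.5, -142.5], [395.8, -187.3], [390.3, -232.4], [384.1, -276.9]] 45.171852331913634
40 [[401.4, -142.3], [395.7, -186.7], [390.2, -231.5], [384.1, -275.6]] 44.803183977356476
```

Rack yaw is −7.2° and the board spacing comes out at 46 mm, as specified. The yellow slot is at about (499, −201), the yellow board at (488, −292), and the green board at (531, −4) with yaw 4.2°. Next is a small helper that converts targets to tool-frame units.

```bash
cat > go.py <<'E'
# usage: go.py x y z yaw_deg ; prints units from current pose to target (tool down)
import sys;from h import *
o=get_obs();x,y,z,w=map(float,sys.argv[1:5])
R0=Ro.from_euler("xyz",o["ee_rot"]);d=np.array([x,y,z])-o["position"]
r=(R0.inv()*Ro.from_euler("xyz",[np.pi,0,np.radians(w)])).as_rotvec()
print("t",round(o["time_s"],2),"pos",o["position"].round(1),"yaw",np.degrees(o["ee_rot"]).round(2),"q",o["joint_pos"].round(2))
print("travel",(R0.inv().apply(d)/150).round(4),"rot",(r/1.5).round(4),"mm",np.linalg.norm(d).round(1))
E
python3 go.py 487.8 -292.3 260 172.8; python3 go.py 253.5 -435.5 250 67.5
python3 - <<'E'
from h import *
s=snapshot("top");print(plane(s,[[280,198],[435,198]],260).round(0),plane(s,[[457,252]],174).round(0))
E
```

```text
t 0.2 pos [ 136.3 -506.8  231. ] yaw [-179.96   -0.     15.06] q [-1.46  0.26 -0.05  1.26 -0.    1.42]
travel [ 2.6341 -0.7725 -0.1925] rot [-0.0000e+00 -6.0000e-04 -1.8354e+00] mm 412.8
t 0.2 pos [ 136.3 -506.8  231. ] yaw [-179.96   -0.     15.06] q [-1.46  0.26 -0.05  1.26 -0.    1.42]
travel [ 0.8777 -0.2564 -0.1263] rot [-4.000e-04 -2.000e-04 -6.102e-01] mm 138.5
[[ 655.  -34.  260.]
 [ 646. -386.  260.]] [[ 532. -453.  174.]]
```

```bash
python3 -m crank '[{"travel":[0.29,-0.085,-0.1],"rot":[0,0,-0.1]},{"travel":[0.58,-0.17,-0.12],"rot":[0,0,-0.2]},{"travel":[0.88,-0.256,-0.13],"rot":[0,0,-0.3]},{"travel":[0.88,-0.256,-0.13],"rot":[0,0,-0.4]},{"travel":[0.88,-0.256,-0.13],"rot":[0,0,-0.5]},{"travel":[0.88,-0.256,-0.13],"rot":[0,0,-0.61]},{"travel":[0.88,-0.256,-0.13],"rot":[0,0,-0.61]}]' 0.15 60; python3 go.py 487.8 -292.3 260 172.8;python3 go.py 370 -364 255 140
```

```text
time_s: 0.95
position: [254.0, -435.5, 250.7]
ee_rot: [-3.142, -0.0, 1.181]
ft_force: [-0.3, 0.8, -0.6]
opening: 0.424
grasp_force: 0.0
t 0.95 pos [ 254.  -435.5  250.7] yaw [-180.     -0.     67.67] q [-1.2   0.22 -0.05  1.3  -0.    0.76]
travel [ 1.4754  1.0791 -0.0618] rot [-0.0000e+00 -1.0000e-04 -1.2232e+00] mm 274.3
t 0.95 pos [ 254.  -435.5  250.7] yaw [-180.     -0.     67.67] q [-1.2   0.22 -0.05  1.3  -0.    0.76]
travel [ 0.7349  0.5343 -0.0285] rot [-0.000e+00 -1.000e-04 -8.416e-01] mm 136.3
```

```bash
python3 -m crank '[{"travel":[0.25,0.18,-0.03],"rot":[0,0,-0.1]},{"travel":[0.5,0.36,-0.03],"rot":[0,0,-0.2]},{"travel":[0.73,0.53,-0.03],"rot":[0,0,-0.3]},{"travel":[0.73,0.53,-0.03],"rot":[0,0,-0.4]},{"travel":[0.73,0.53,-0.03],"rot":[0,0,-0.5]},{"travel":[0.73,0.53,-0.03],"rot":[0,0,-0.6]},{"travel":[0.73,0.53,-0.03],"rot":[0,0,-0.7]},{"travel":[0.73,0.53,-0.03],"rot":[0,0,-0.84]},{"travel":[0.73,0.53,-0.03],"rot":[0,0,-0.84]},{"travel":[0.73,0.53,-0.03],"rot":[0,0,-0.84]}]'; python3 go.py 487.8 -292.3 230 172.8
```

```text
time_s: 1.95
position: [369.2, -365.0, 255.2]
ee_rot: [3.142, -0.0, 2.435]
ft_force: [0.8, -0.1, -0.8]
opening: 0.42
grasp_force: 0.0
t 1.95 pos [ 369.2 -365.   255.2] yaw [ 1.8000e+02 -1.0000e-02  1.3951e+02] q [-0.94  0.25 -0.01  1.32 -0.   -0.23]
travel [-0.287   0.882   0.1681] rot [ 0.000e+00 -1.000e-04 -3.874e-01] mm 141.4
```

```bash
python3 -m crank '[{"travel":[-0.096,0.294,0],"rot":[0,0,-0.1]},{"travel":[-0.19,0.588,0.05],"rot":[0,0,-0.2]},{"travel":[-0.287,0.882,0.1],"rot":[0,0,-0.3]},{"travel":[-0.287,0.882,0.168],"rot":[0,0,-0.387]},{"travel":[-0.287,0.882,0.168],"rot":[0,0,-0.387]},{"travel":[-0.287,0.882,0.168],"rot":[0,0,-0.387]},{"travel":[-0.287,0.882,0.168],"rot":[0,0,-0.387]}]'; python3 go.py 487.8 -292.3 95 172.8
python3 - <<'E'
from h import *
for n in("top","side"):
    s=snapshot(n);cv2.imwrite(f"pics/{n}1.png",s["img"][:,:,::-1])
a=cv2.imread("pics/top1.png")[180:360,240:500];b=cv2.imread("pics/side1.png")[170:350,260:520]
cv2.imwrite("pics/pair1.png",cv2.resize(np.hstack([a,b]),None,fx=1.5,fy=1.5))
E
```

```text
time_s: 2.65
position: [487.2, -292.6, 230.7]
ee_rot: [-3.141, 0.001, 3.012]
ft_force: [0.2, -0.2, 0.2]
opening: 0.425
grasp_force: 0.0
t 2.65 pos [ 487.2 -292.6  230.7] yaw [-1.7998e+02  3.0000e-02  1.7260e+02] q [-0.68  0.34  0.06  1.29 -0.   -0.56]
travel [-0.0031  0.0027  0.9048] rot [-0.0003  0.0004 -0.0023] mm 135.7
```

View pics/pair1.png

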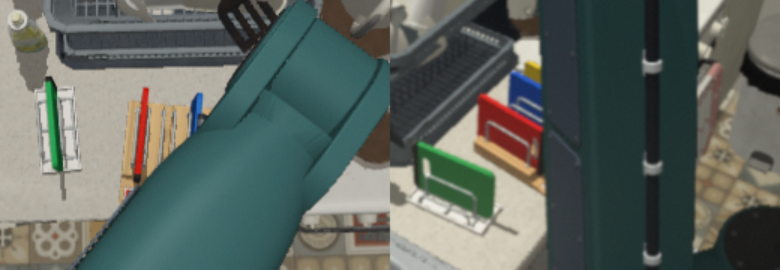

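The arm hides the rack in both views here, but there is no contact. I'll descend and watch the force.

```bash
python3 -m crank '[{"travel":[-0.003,0.003,0.2],"rot":[0,0,0]},{"travel":[-0.003,0.003,0.4],"rot":[0,0,0]},{"travel":[-0.003,0.003,0.5],"rot":[0,0,0]},{"travel":[-0.003,0.003,0.6],"rot":[0,0,0]},{"travel":[-0.003,0.003,0.7],"rot":[0,0,0]},{"travel":[-0.003,0.003,0.8],"rot":[0,0,0]},{"travel":[-0.003,0.003,0.9],"rot":[0,0,0]},{"travel":[-0.003,0.003,0.9],"rot":[0,0,0]}]'; python3 go.py 487.8 -292.3 95 172.8
```

```text
time_s: 3.55
position: [487.2, -291.4, 93.9]
ee_rot: [3.14, -0.002, 3.016]
ft_force: [-0.1, 0.6, 0.2]
opening: 0.43
grasp_force: 0.0
t 3.55 pos [ 487.2 -291.4   93.9] yaw [ 1.7993e+02 -1.1000e-01  1.7279e+02] q [-0.68  0.41 -0.21  0.95  0.   -0.56]
travel [-0.0048 -0.0056 -0.0072] rot [ 0.0008 -0.0013 -0.0001] mm 1.5
```

```bash
python3 -m crank '[{"travel":[0,0,0],"rot":[0,0,0]},{"travel":[0,0,0],"rot":[0,0,0]},{"travel":[0,0,0],"rot":[0,0,0]},{"travel":[0,0,0],"rot":[0,0,0]},{"travel":[0,0,0],"rot":[0,0,0]},{"travel":[0,0,0],"rot":[0,0,0]},{"travel":[0,0,0],"rot":[0,0,0]},{"travel":[0,0,0],"rot":[0,0,0]}]' 1 60
```

```text
time_s: 4.35
position: [488.6, -292.1, 96.2]
ee_rot: [-3.14, 0.001, 3.018]
ft_force: [-0.5, -0.4, 7.3]
opening: 0.105
grasp_force: 59.6
```

```bash
python3 -m crank '[{"travel":[0,0,-0.05],"rot":[0,0,0]},{"travel":[0,0,-0.15],"rot":[0,0,0]},{"travel":[0,0,-0.3],"rot":[0,0,0]},{"travel":[0,0,-0.45],"rot":[0,0,0]},{"travel":[0,0,-0.6],"rot":[0,0,0]},{"travel":[0,0,-0.75],"rot":[0,0,0]},{"travel":[0,0,-0.88],"rot":[0,0,0]},{"travel":[0,0,-0.95],"rot":[0,0,0]},{"travel":[0,0,-0.95],"rot":[0,0,0]},{"travel":[0,0,-0.95],"rot":[0,0,0]}]'; python3 go.py 499.3 -201 237 172.8
```

```text
time_s: 5.35
position: [488.0, -291.3, 237.0]
ee_rot: [3.141, -0.001, 3.018]
ft_force: [0.6, -0.1, -2.6]
opening: 0.106
grasp_force: 58.6
t 5.35 pos [ 488.  -291.3  237. ] yaw [ 1.7998e+02 -4.0000e-02  1.7294e+02] q [-0.68  0.34  0.08  1.31  0.   -0.56]
travel [-5.00e-04  6.07e-01 -1.00e-04] rot [ 0.0003 -0.0004  0.0016] mm 91.0
```

```bash
python3 -m crank '[{"travel":[0,0.1,0],"rot":[0,0,0]},{"travel":[0,0.3,0],"rot":[0,0,0]},{"travel":[0,0.5,0],"rot":[0,0,0]},{"travel":[0,0.612,0],"rot":[0,0,0]},{"travel":[0,0.612,0],"rot":[0,0,0]},{"travel":[0,0.612,0],"rot":[0,0,0]}]'; python3 go.py 499.3 -201 96 172.8
python3 - <<'E'
from h import *
for n in("top","side"):
    s=snapshot(n);cv2.imwrite(f"pics/{n}2.png",s["img"][:,:,::-1])
a=cv2.imread("pics/top2.png")[180:360,240:500];b=cv2.imread("pics/side2.png")[170:350,260:520]
cv2.imwrite("pics/pair2.png",cv2.resize(np.hstack([a,b]),None,fx=1.5,fy=1.5))
E
```

```text
time_s: 5.95
position: [499.5, -200.3, 237.3]
ee_rot: [-3.141, -0.0, 3.019]
ft_force: [-0.1, -0.5, -2.3]
opening: 0.106
grasp_force: 58.6
t 5.95 pos [ 499.5 -200.3  237.3] yaw [-1.7999e+02 -2.0000e-02  1.7298e+02] q [-0.53  0.28 -0.    1.29 -0.   -0.41]
travel [ 4.000e-04 -4.900e-03  9.423e-01] rot [-0.0001 -0.0002  0.0021] mm 141.3
```

View pics/pair2.png

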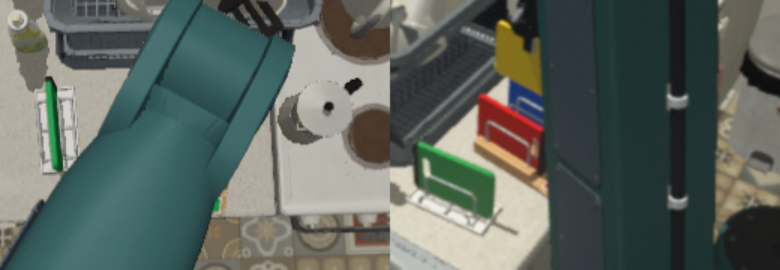

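```bash
python3 -m crank '[{"travel":[0,-0.003,0.1],"rot":[0,0,0]},{"travel":[0,-0.003,0.25],"rot":[0,0,0]},{"travel":[0,-0.003,0.4],"rot":[0,0,0]},{"travel":[0,-0.003,0.5],"rot":[0,0,0]},{"travel":[0,-0.003,0.6],"rot":[0,0,0]},{"travel":[0,-0.003,0.66],"rot":[0,0,0]},{"travel":[0,-0.003,0.72],"rot":[0,0,0]},{"travel":[0,-0.003,0.72],"rot":[0,0,0]}]'; python3 go.py 499.3 -201 96 172.8
```

```text
time_s: 6.85
position: [499.0, -201.0, 128.7]
ee_rot: [3.141, -0.001, 3.018]
ft_force: [-0.1, -0.9, -0.4]
opening: 0.104
grasp_force: 58.6
t 6.85 pos [ 499.  -201.   128.7] yaw [ 1.7997e+02 -7.0000e-02  1.7291e+02] q [-0.53  0.34 -0.23  1.01 -0.   -0.41]
travel [-2.100e-03  1.000e-04  2.183e-01] rot [ 0.0003 -0.0008  0.0012] mm 32.7
```

```bash
python3 -m crank '[{"travel":[0,0,0.05],"rot":[0,0,0]},{"travel":[0,0,0.1],"rot":[0,0,0]},{"travel":[0,0,0.14],"rot":[0,0,0]},{"travel":[0,0,0.17],"rot":[0,0,0]},{"travel":[0,0,0.19],"rot":[0,0,0]},{"travel":[0,0,0.21],"rot":[0,0,0]},{"travel":[0,0,0.21],"rot":[0,0,0]}]'; python3 go.py 499.3 -201 96 172.8
```

```text
time_s: 7.55
position: [499.3, -200.8, 97.8]
ee_rot: [3.141, -0.0, 3.018]
ft_force: [-0.1, 0.2, -1.3]
opening: 0.103
grasp_force: 58.6
t 7.55 pos [ 499.3 -200.8   97.8] yaw [ 1.7999e+02 -2.0000e-02  1.7294e+02] q [-0.53  0.36 -0.28  0.93 -0.   -0.41]
travel [-0.0001 -0.0013  0.0119] rot [ 0.0001 -0.0002  0.0016] mm 1.8
```

```bash
python3 -m crank '[{"travel":[0,0,0.006],"rot":[0,0,0]},{"travel":[0,0,0.012],"rot":[0,0,0]},{"travel":[0,0,0.012],"rot":[0,0,0]}]'; python3 -m crank '[{"travel":[0,0,0.006],"rot":[0,0,0]},{"travel":[0,0,0.006],"rot":[0,0,0]}]'
```

```text
time_s: 7.85
position: [499.4, -200.8, 96.3]
ee_rot: [3.142, 0.0, 3.018]
ft_force: [0.4, 0.8, -1.0]
opening: 0.104
grasp_force: 58.6
time_s: 8.05
position: [499.4, -201.0, 96.2]
ee_rot: [-3.141, 0.001, 3.018]
ft_force: [-4.2, 1.3, 10.0]
opening: 0.104
grasp_force: 60.5
```

The board is seated, with an upward reaction of 10 N. I'll release with a limited opening and lift away.

```bash
python3 -m crank '[{"travel":[0,0,0],"rot":[0,0,0]},{"travel":[0,0,0],"rot":[0,0,0]},{"travel":[0,0,0],"rot":[0,0,0]},{"travel":[0,0,-0.1],"rot":[0,0,0]},{"travel":[0,0,-0.3],"rot":[0,0,0]},{"travel":[0,0,-0.55],"rot":[0,0,0]},{"travel":[0,0,-0.8],"rot":[0,0,0]},{"travel":[0,0,-0.95],"rot":[0,0,0]},{"travel":[0,0,-0.95],"rot":[0,0,0]}]' 0.3; python3 go.py 531.4 -4.2 230 184.2;python3 go.py 515 -102 235 178
```

```text
time_s: 8.95
position: [500.5, -201.5, 240.8]
ee_rot: [-3.14, 0.004, 3.018]
ft_force: [0.5, 0.4, -0.6]
opening: 0.345
grasp_force: 0.0
t 8.95 pos [ 500.5 -201.5  240.8] yaw [-179.89    0.25  172.94] q [-0.53  0.28  0.    1.29  0.   -0.41]
travel [-0.0422  1.3306  0.0695] rot [-0.0016  0.0028 -0.1311] mm 200.0
t 8.95 pos [ 500.5 -201.5  240.8] yaw [-179.89    0.25  172.94] q [-0.53  0.28  0.    1.29  0.   -0.41]
travel [-0.014   0.6701  0.0373] rot [-0.0014  0.0029 -0.0589] mm 100.7
```

```bash
python3 -m crank '[{"travel":[-0.005,0.2,0.02],"rot":[0,0,-0.02]},{"travel":[-0.01,0.4,0.03],"rot":[0,0,-0.04]},{"travel":[-0.014,0.67,0.037],"rot":[0,0,-0.059]},{"travel":[-0.014,0.67,0.037],"rot":[0,0,-0.059]}]' 0; python3 go.py 531.4 -4.2 230 184.2
```

```text
time_s: 9.35
position: [513.6, -97.8, 231.4]
ee_rot: [3.14, -0.001, 3.111]
ft_force: [-0.5, 0.3, 0.1]
opening: 0.501
grasp_force: 0.0
t 9.35 pos [513.6 -97.8 231.4] yaw [ 1.7993e+02 -7.0000e-02  1.7825e+02] q [-0.34  0.26 -0.05  1.26  0.   -0.31]
travel [-0.0994  0.6276  0.0103] rot [ 0.0009 -0.0008 -0.0692] mm 95.3
```

Run:
```python
from h import *
s=snapshot("top");cv2.imwrite("pics/top3.png",s["img"][:,:,::-1])
try:
    b=board(s,"green",122);print(b[0]+6*b[4],b[1:4])
except Exception as e: print(e)
```

```text
attempt to get argmax of an empty sequence
```

```bash
python3 -m crank '[{"travel":[-0.03,0.2,0.01],"rot":[0,0,-0.03]},{"travel":[-0.06,0.42,0.01],"rot":[0,0,-0.06]},{"travel":[-0.1,0.62,0.01],"rot":[0,0,-0.069]},{"travel":[-0.1,0.62,0.01],"rot":[0,0,-0.069]},{"travel":[-0.1,0.62,0.01],"rot":[0,0,-0.069]}]'; python3 go.py 531.4 -4.2 94 184.2
```

```text
time_s: 9.9
position: [532.1, -9.3, 230.2]
ee_rot: [-3.141, -0.001, -3.073]
ft_force: [-1.3, -0.5, 0.5]
opening: 0.501
grasp_force: 0.0
t 9.9 pos [532.1  -9.3 230.2] yaw [-1.7999e+02 -5.0000e-02 -1.7605e+02] q [-0.17  0.28 -0.03  1.26 -0.   -0.24]
travel [0.0013 0.0342 0.9083] rot [-0.0001 -0.0005 -0.0029] mm 136.3
```

```bash
python3 -m crank '[{"travel":[0.001,0.034,0.15],"rot":[0,0,-0.003]},{"travel":[0.001,0.034,0.35],"rot":[0,0,-0.003]},{"travel":[0.001,0.034,0.5],"rot":[0,0,-0.003]},{"travel":[0.001,0.034,0.6],"rot":[0,0,-0.003]},{"travel":[0.001,0.034,0.7],"rot":[0,0,-0.003]},{"travel":[0.001,0.034,0.8],"rot":[0,0,-0.003]},{"travel":[0.001,0.034,0.9],"rot":[0,0,-0.003]},{"travel":[0.001,0.034,0.905],"rot":[0,0,-0.003]},{"travel":[0.001,0.034,0.905],"rot":[0,0,-0.003]}]'; python3 go.py 531.4 -4.2 94 184.2
```

```text
time_s: 10.8
position: [531.4, -4.8, 95.1]
ee_rot: [3.142, -0.001, -3.07]
ft_force: [0.0, 0.0, -0.3]
opening: 0.501
grasp_force: 0.0
t 10.8 pos [531.4  -4.8  95.1] yaw [ 1.8000e+02 -3.0000e-02 -1.7588e+02] q [-0.16  0.35 -0.3   0.92 -0.   -0.23]
travel [-0.0002  0.004   0.0075] rot [ 0.     -0.0004 -0.001 ] mm 1.3
```

```bash
python3 -m crank '[{"travel":[0,0.004,0],"rot":[0,0,0]},{"travel":[0,0.004,0],"rot":[0,0,0]},{"travel":[0,0.004,0],"rot":[0,0,0]},{"travel":[0,0.004,0],"rot":[0,0,0]},{"travel":[0,0.004,0],"rot":[0,0,0]},{"travel":[0,0.004,0],"rot":[0,0,0]},{"travel":[0,0.004,0],"rot":[0,0,0]},{"travel":[0,0.004,0],"rot":[0,0,0]}]' 1 60
```

```text
time_s: 11.6
position: [532.0, -3.4, 95.8]
ee_rot: [-3.141, 0.001, -3.068]
ft_force: [-0.9, 0.1, 7.8]
opening: 0.106
grasp_force: 60.0
```

```bash
python3 -m crank '[{"travel":[0,0,-0.05],"rot":[0,0,0]},{"travel":[0,0,-0.15],"rot":[0,0,0]},{"travel":[0,0,-0.3],"rot":[0,0,0]},{"travel":[0,0,-0.45],"rot":[0,0,0]},{"travel":[0,0,-0.6],"rot":[0,0,0]},{"travel":[0,0,-0.75],"rot":[0,0,0]},{"travel":[0,0,-0.9],"rot":[0,0,0]},{"travel":[0,0,-0.98],"rot":[0,0,0]},{"travel":[0,0,-0.98],"rot":[0,0,0]},{"travel":[0.2,0,-0.98],"rot":[0,0,0]},{"travel":[0.4,0,-0.98],"rot":[0,0,0]},{"travel":[0.6,0,-0.98],"rot":[0,0,0]},{"travel":[0.72,0,-0.98],"rot":[0,0,0]},{"travel":[0.72,0,-0.98],"rot":[0,0,0]}]'; python3 go.py 430 -100 242 104
python3 - <<'E'
from h import *
for n in("top","side"):
    s=snapshot(n);cv2.imwrite(f"pics/{n}4.png",s["img"][:,:,::-1])
a=cv2.imread("pics/top4.png")[180:360,240:500];b=cv2.imread("pics/side4.png")[170:350,200:460]
cv2.imwrite("pics/pair4.png",cv2.resize(np.hstack([a,b]),None,fx=1.5,fy=1.5))
s=snapshot("top")
for c,sg in(("red",-6),("blue",-6),("yellow",-6)):
    b=board(s,c);print(c,(b[0]+sg*b[4]).round(1),b[1:4])
E
```

```text
time_s: 13.0
position: [421.6, -11.0, 241.9]
ee_rot: [3.141, -0.001, -3.069]
ft_force: [0.8, 0.2, -1.6]
opening: 0.104
grasp_force: 58.8
t 13.0 pos [421.6 -11.  241.9] yaw [ 1.7999e+02 -5.0000e-02 -1.7583e+02] q [-0.22  0.08 -0.25  1.24 -0.   -0.29]
travel [-0.0125 -0.5959 -0.0011] rot [-3.000e-04 -6.000e-04  9.329e-01] mm 89.4
red [ 503.9 -155.2] (np.float32(-7.476415), np.float64(142.91996368075894), np.float64(9.479748704460157))
blue [ 493.  -246.5] (np.float32(-7.0601068), np.float64(144.5298923119654), np.float64(9.461791813241446))
yellow [ 497.8 -200.2] (np.float32(-7.2546554), np.float64(142.55093890602365), np.float64(10.059010244721655))
```

View pics/pair4.png

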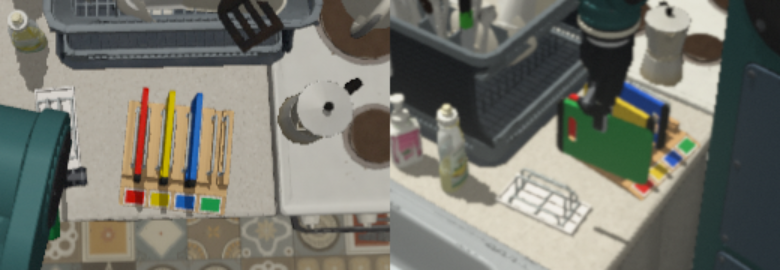

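The yellow board is home, within 1 mm of the red/blue line, and red and blue have not moved. The green board hangs level. I'll now turn it end for end, clear of everything.

```bash
python3 -m crank '[{"travel":[0,-0.1,0],"rot":[0,0,0.1]},{"travel":[0,-0.2,0],"rot":[0,0,0.2]},{"travel":[0,-0.3,0],"rot":[0,0,0.3]},{"travel":[0,-0.4,0],"rot":[0,0,0.4]},{"travel":[0,-0.5,0],"rot":[0,0,0.5]},{"travel":[0,-0.6,0],"rot":[0,0,0.6]},{"travel":[0,-0.6,0],"rot":[0,0,0.7]},{"travel":[0,-0.6,0],"rot":[0,0,0.8]},{"travel":[0,-0.6,0],"rot":[0,0,0.9]},{"travel":[0,-0.6,0],"rot":[0,0,0.98]},{"travel":[0,-0.6,0],"rot":[0,0,0.98]},{"travel":[0,-0.6,0],"rot":[0,0,0.98]}]'; python3 go.py 440 -190 242 20
```

```text
time_s: 14.35
position: [430.8, -101.0, 241.8]
ee_rot: [-3.141, -0.0, 1.749]
ft_force: [0.4, -0.1, -2.2]
opening: 0.103
grasp_force: 58.8
t 14.35 pos [ 430.8 -101.   241.8] yaw [-1.7998e+02 -2.0000e-02  1.0019e+02] q [-0.41  0.12 -0.21  1.25  0.    0.98]
travel [-0.5949 -0.045  -0.0018] rot [-4.000e-04  0.000e+00  9.331e-01] mm 89.5
```

```bash
python3 -m crank '[{"travel":[-0.1,0,0],"rot":[0,0,0.1]},{"travel":[-0.2,-0.01,0],"rot":[0,0,0.2]},{"travel":[-0.3,-0.02,0],"rot":[0,0,0.3]},{"travel":[-0.4,-0.03,0],"rot":[0,0,0.4]},{"travel":[-0.5,-0.04,0],"rot":[0,0,0.5]},{"travel":[-0.59,-0.045,0],"rot":[0,0,0.6]},{"travel":[-0.59,-0.045,0],"rot":[0,0,0.7]},{"travel":[-0.59,-0.045,0],"rot":[0,0,0.8]},{"travel":[-0.59,-0.045,0],"rot":[0,0,0.9]},{"travel":[-0.59,-0.045,0],"rot":[0,0,0.93]},{"travel":[-0.59,-0.045,0],"rot":[0,0,0.93]}]'; python3 go.py 487.5 -292.3 242 -7.2
```

```text
time_s: 15.45
position: [439.3, -189.3, 241.9]
ee_rot: [-3.141, 0.0, 0.352]
ft_force: [0.3, 0.1, -1.6]
opening: 0.105
grasp_force: 58.8
t 15.45 pos [ 439.3 -189.3  241.9] yaw [-1.7999e+02  1.0000e-02  2.0180e+01] q [-0.58  0.18 -0.13  1.26 -0.    2.21]
travel [ 0.0649  0.7554 -0.0009] rot [-1.000e-04  1.000e-04  3.185e-01] mm 113.7
```

```bash
python3 -m crank '[{"travel":[0.02,0.2,0],"rot":[0,0,0.1]},{"travel":[0.04,0.4,0],"rot":[0,0,0.2]},{"travel":[0.05,0.6,0],"rot":[0,0,0.3]},{"travel":[0.065,0.755,0],"rot":[0,0,0.318]},{"travel":[0.065,0.755,0],"rot":[0,0,0.318]},{"travel":[0.065,0.755,0],"rot":[0,0,0.318]},{"travel":[0.065,0.755,0],"rot":[0,0,0.318]}]'; python3 go.py 487.5 -292.2 134 -7.2
```

```text
time_s: 16.15
position: [486.8, -291.6, 242.1]
ee_rot: [-3.141, 0.0, -0.125]
ft_force: [-0.7, -0.3, -1.3]
opening: 0.105
grasp_force: 59.2
t 16.15 pos [ 486.8 -291.6  242.1] yaw [-1.7999e+02  1.0000e-02 -7.1500e+00] q [-0.68  0.33  0.09  1.32  0.    2.58]
travel [0.0049 0.0035 0.7207] rot [-0.0002  0.0001  0.0006] mm 108.1
```

```bash
python3 -m crank '[{"travel":[0.003,0.003,0.1],"rot":[0,0,0]},{"travel":[0.003,0.003,0.25],"rot":[0,0,0]},{"travel":[0.003,0.003,0.38],"rot":[0,0,0]},{"travel":[0.003,0.003,0.48],"rot":[0,0,0]},{"travel":[0.003,0.003,0.56],"rot":[0,0,0]},{"travel":[0.003,0.003,0.64],"rot":[0,0,0]},{"travel":[0.003,0.003,0.72],"rot":[0,0,0]},{"travel":[0.003,0.003,0.72],"rot":[0,0,0]}]'; python3 go.py 487.5 -292.2 98 -7.2
```

```text
time_s: 16.95
position: [486.9, -292.1, 132.8]
ee_rot: [-3.141, 0.002, -0.126]
ft_force: [-1.2, -0.5, -0.8]
opening: 0.104
grasp_force: 59.0
t 16.95 pos [ 486.9 -292.1  132.8] yaw [-1.7994e+02  9.0000e-02 -7.2500e+00] q [-0.68  0.38 -0.14  1.05  0.    2.58]
travel [0.0048 0.0005 0.2319] rot [-0.0007  0.0011 -0.0005] mm 34.8
```

```bash
python3 -m crank '[{"travel":[0,0,0.05],"rot":[0,0,0]},{"travel":[0,0,0.1],"rot":[0,0,0]},{"travel":[0,0,0.15],"rot":[0,0,0]},{"travel":[0,0,0.19],"rot":[0,0,0]},{"travel":[0,0,0.21],"rot":[0,0,0]},{"travel":[0,0,0.22],"rot":[0,0,0]},{"travel":[0,0,0.22],"rot":[0,0,0]}]'; python3 go.py 487.5 -292.2 98 -7.2
python3 - <<'E'
from h import *
s=snapshot("side");cv2.imwrite("pics/s5.png",s["img"][:,:,::-1])
E
```

```text
time_s: 17.65
position: [487.4, -292.8, 101.0]
ee_rot: [-3.142, 0.0, -0.127]
ft_force: [-0.7, 0.4, -1.7]
opening: 0.103
grasp_force: 59.1
t 17.65 pos [ 487.4 -292.8  101. ] yaw [-1.80e+02  1.00e-02 -7.29e+00] q [-0.68  0.41 -0.2   0.97 -0.    2.58]
travel [-0.0002 -0.0041  0.02  ] rot [-0.      0.0001 -0.001 ] mm 3.1
```

```bash
python3 -m crank '[{"travel":[0,-0.003,0.008],"rot":[0,0,0]},{"travel":[0,-0.003,0.015],"rot":[0,0,0]},{"travel":[0,-0.003,0.018],"rot":[0,0,0]},{"travel":[0,-0.003,0.018],"rot":[0,0,0]}]'; python3 -m crank '[{"travel":[0,0,0.006],"rot":[0,0,0]},{"travel":[0,0,0.006],"rot":[0,0,0]}]'
```

```text
time_s: 18.1
position: [487.5, -292.3, 98.4]
ee_rot: [-3.142, 0.0, -0.127]
ft_force: [-0.0, -0.5, -2.1]
opening: 0.104
grasp_force: 59.1
time_s: 18.3
position: [487.6, -292.5, 97.9]
ee_rot: [3.141, -0.001, -0.127]
ft_force: [-0.5, 0.5, 4.7]
opening: 0.1
grasp_force: 60.1
```

```bash
python3 -m crank '[{"travel":[0,0,0.003],"rot":[0,0,0]},{"travel":[0,0,0.003],"rot":[0,0,0]}]'; python3 -m crank '[{"travel":[0,0,0],"rot":[0,0,0]},{"travel":[0,0,0],"rot":[0,0,0]},{"travel":[0,0,0],"rot":[0,0,0]},{"travel":[0,0,-0.1],"rot":[0,0,0]},{"travel":[0,0,-0.3],"rot":[0,0,0]},{"travel":[0,0,-0.55],"rot":[0,0,0]},{"travel":[0,0,-0.8],"rot":[0,0,0]},{"travel":[0,0,-0.98],"rot":[0,0,0]},{"travel":[0,0,-0.98],"rot":[0,0,0]},{"travel":[0,0,-0.98],"rot":[0,0,0]}]' 0.3; python3 go.py 360 -370 250 -7.2
```

```text
time_s: 18.5
position: [487.6, -292.6, 97.9]
ee_rot: [3.141, -0.001, -0.127]
ft_force: [-3.3, 2.8, 11.7]
opening: 0.105
grasp_force: 61.1
time_s: 19.5
position: [487.6, -292.5, 243.9]
ee_rot: [3.141, -0.0, -0.127]
ft_force: [0.2, -0.3, -0.1]
opening: 0.35
grasp_force: 0.0
t 19.5 pos [ 487.6 -292.5  243.9] yaw [ 1.7999e+02 -2.0000e-02 -7.2900e+00] q [-0.68  0.34  0.09  1.33  0.    2.59]
travel [-0.7784  0.6207 -0.0407] rot [ 0.0002 -0.0003 -0.001 ] mm 149.5
```

Next I'll move the arm out of the cameras' view to check the result.

```bash
python3 -m crank '[{"travel":[-0.2,0.16,-0.04],"rot":[0,0,0]},{"travel":[-0.4,0.32,-0.04],"rot":[0,0,0]},{"travel":[-0.6,0.48,-0.04],"rot":[0,0,0]},{"travel":[-0.8,0.64,-0.04],"rot":[0,0,0]},{"travel":[-0.9,0.8,-0.04],"rot":[0,0,0]},{"travel":[-0.98,0.95,-0.04],"rot":[0,0,0]},{"travel":[-0.98,0.95,-0.04],"rot":[0,0,0]}]'; python3 -m crank '[{"travel":[-0.3,0.1,0],"rot":[0,0,0]},{"travel":[-0.6,0.2,0],"rot":[0,0,0]},{"travel":[-0.9,0.3,0],"rot":[0,0,0]},{"travel":[-1,0.4,0],"rot":[0,0,0]},{"travel":[-1,0.5,0],"rot":[0,0,0]},{"travel":[-1,0.5,0],"rot":[0,0,0]}]'
python3 - <<'E'
from h import *
for n in("top","side"):
    s=snapshot(n);cv2.imwrite(f"pics/{n}6.png",s["img"][:,:,::-1])
a=cv2.imread("pics/top6.png")[180:360,240:500];b=cv2.imread("pics/side6.png")[170:350,200:460]
cv2.imwrite("pics/pair6.png",cv2.resize(np.hstack([a,b]),None,fx=1.5,fy=1.5))
s=snapshot("top")
for c in HUE:
    b=board(s,c);print(c,(b[0]-6*b[4]).round(1),np.round(b[1:4],2))
E
```

```text
time_s: 20.2
position: [321.8, -416.6, 248.5]
ee_rot: [-3.14, 0.002, -0.13]
ft_force: [0.3, -0.2, -0.4]
opening: 0.349
grasp_force: 0.0
time_s: 20.8
position: [165.0, -470.9, 248.8]
ee_rot: [-3.14, 0.0, -0.129]
ft_force: [0.2, 0.5, 0.7]
opening: 0.349
grasp_force: 0.0
red [ 503.9 -155.4] [ -7.41 142.91   9.25]
yellow [ 497.8 -200.3] [ -7.17 142.54   9.64]
blue [ 493.  -246.6] [ -7.15 144.53   9.38]
green [ 491.5 -292. ] [ -7.1  144.16   8.9 ]
```

View pics/pair6.png

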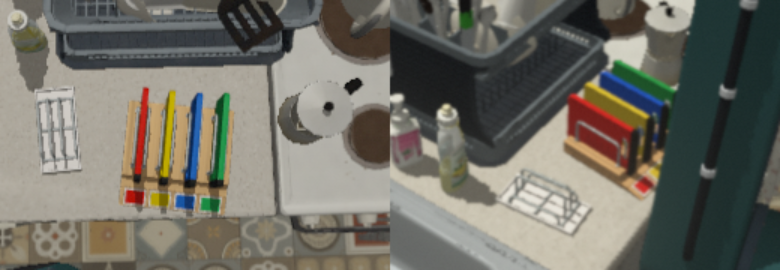

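All four boards are in place with their grips to the front. Green measures about 4 mm further back than the line of the others, so I'll confirm that from its two end positions before mending.

```bash
python3 - <<'E'
from h import *
im=cv2.imread("pics/top6.png")[:,:,::-1].astype(float);s=snapshot("top")
t=np.array([np.cos(np.radians(-7.2)),np.sin(np.radians(-7.2)),0])
O=dict(red=(503.9,-155.3),yellow=(498.4,-200.8),blue=(493,-246.5),green=(487.3,-292.2))
for c,o in O.items():
    q=np.arange(-110,110,.5);P=np.array([*o,124])+q[:,None]*t
    uv=proj(s,P).astype(np.float32)
    g=cv2.remap(im.astype(np.float32),uv[None,:,0].copy(),uv[None,:,1].copy(),cv2.INTER_LINEAR)[0]
    sat=g.max(1)-g.min(1); h=sat[(q>-40)&(q<50)].mean()/2+15
    w=q[sat>h];w=w[(w>-85)&(w<95)];print(c,w.min(),w.max())
E
python3 go.py 487.5 -292.3 245 -7.2; python3 go.py 325 -414 245 -7.2
```

```text
red -66.0 79.0
yellow -66.5 78.0
blue -66.5 78.0
green -84.5 82.5
t 21.0 pos [ 166.  -469.5  249.6] yaw [-1.7994e+02  1.0000e-02 -7.2300e+00] q [-1.39  0.21 -0.07  1.29  0.    1.87]
travel [ 1.9779 -1.4418  0.032 ] rot [-0.0007  0.0001 -0.0003] mm 367.2
t 21.0 pos [ 166.  -469.5  249.6] yaw [-1.7994e+02  1.0000e-02 -7.2300e+00] q [-1.39  0.21 -0.07  1.29  0.    1.87]
travel [ 1.0053 -0.5006  0.0312] rot [-0.0007  0.0001 -0.0003] mm 168.5
```

Confirmed: green's rear end is at 82.5 against 78 for the others. I'll re-grip it and shift it 4 mm forward.

```bash
python3 -m crank '[{"travel":[0.3,-0.15,0.01],"rot":[0,0,0]},{"travel":[0.6,-0.3,0.02],"rot":[0,0,0]},{"travel":[0.9,-0.45,0.03],"rot":[0,0,0]},{"travel":[1,-0.5,0.03],"rot":[0,0,0]},{"travel":[1,-0.5,0.03],"rot":[0,0,0]},{"travel":[1,-0.5,0.03],"rot":[0,0,0]}]' 0.2;python3 go.py 490.5 -292.3 245 -7.2
```

```text
time_s: 21.6
position: [323.9, -414.3, 245.4]
ee_rot: [-3.141, 0.0, -0.125]
ft_force: [0.5, -0.8, 0.2]
opening: 0.398
grasp_force: 0.0
t 21.6 pos [ 323.9 -414.3  245.4] yaw [-1.7999e+02  2.0000e-02 -7.1900e+00] q [-1.06  0.26 -0.01  1.3  -0.    2.2 ]
travel [ 1.     -0.9461  0.0027] rot [-0.0001  0.0002  0.0001] mm 206.5
```

```bash
python3 -m crank '[{"travel":[0.2,-0.19,0],"rot":[0,0,0]},{"travel":[0.4,-0.38,0],"rot":[0,0,0]},{"travel":[0.6,-0.57,0],"rot":[0,0,0]},{"travel":[0.8,-0.76,0],"rot":[0,0,0]},{"travel":[1,-0.946,0],"rot":[0,0,0]},{"travel":[1,-0.946,0],"rot":[0,0,0]},{"travel":[1,-0.946,0],"rot":[0,0,0]}]';python3 go.py 490.5 -292.5 97.5 -7.2
```

```text
time_s: 22.3
position: [490.1, -293.4, 245.4]
ee_rot: [3.141, 0.0, -0.127]
ft_force: [0.2, -0.4, -0.1]
opening: 0.4
grasp_force: 0.0
t 22.3 pos [ 490.1 -293.4  245.4] yaw [ 1.7999e+02  2.0000e-02 -7.2500e+00] q [-0.68  0.34  0.1   1.33 -0.    2.59]
travel [ 0.0024 -0.0067  0.9862] rot [ 0.0001  0.0003 -0.0006] mm 147.9
```

```bash
python3 -m crank '[{"travel":[0.002,-0.006,0.2],"rot":[0,0,0]},{"travel":[0.002,-0.006,0.4],"rot":[0,0,0]},{"travel":[0.002,-0.006,0.55],"rot":[0,0,0]},{"travel":[0.002,-0.006,0.7],"rot":[0,0,0]},{"travel":[0.002,-0.006,0.8],"rot":[0,0,0]},{"travel":[0.002,-0.006,0.9],"rot":[0,0,0]},{"travel":[0.002,-0.006,0.98],"rot":[0,0,0]},{"travel":[0.002,-0.006,0.98],"rot":[0,0,0]}]'; python3 -m crank '[{"travel":[0,0,0],"rot":[0,0,0]},{"travel":[0,0,0],"rot":[0,0,0]},{"travel":[0,0,0],"rot":[0,0,0]},{"travel":[0,0,0],"rot":[0,0,0]},{"travel":[0,0,0],"rot":[0,0,0]},{"travel":[0,0,0],"rot":[0,0,0]},{"travel":[0,0,0],"rot":[0,0,0]}]' 1 60
```

```text
time_s: 23.1
position: [489.3, -292.9, 97.4]
ee_rot: [-3.141, 0.002, -0.129]
ft_force: [-0.1, 0.7, 0.0]
opening: 0.403
grasp_force: 0.0
time_s: 23.8
position: [491.1, -292.9, 99.5]
ee_rot: [3.14, -0.001, -0.127]
ft_force: [-2.2, 0.0, 6.7]
opening: 0.104
grasp_force: 59.8
```

Next: lift 4 mm, shift −4 mm along tool x (the groove direction, forward), then lower.

```bash
python3 -m crank '[{"travel":[0,0,-0.015],"rot":[0,0,0]},{"travel":[0,0,-0.03],"rot":[0,0,0]},{"travel":[0,0,-0.03],"rot":[0,0,0]},{"travel":[-0.015,0,-0.03],"rot":[0,0,0]},{"travel":[-0.028,0,-0.03],"rot":[0,0,0]},{"travel":[-0.028,0,-0.03],"rot":[0,0,0]},{"travel":[-0.028,0,-0.015],"rot":[0,0,0]},{"travel":[-0.028,0,-0.005],"rot":[0,0,0]},{"travel":[-0.028,0,0],"rot":[0,0,0]},{"travel":[-0.028,0,0],"rot":[0,0,0]}]'
```

```text
time_s: 24.8
position: [486.6, -292.1, 99.4]
ee_rot: [3.141, -0.0, -0.127]
ft_force: [-6.0, 2.1, 14.9]
opening: 0.104
grasp_force: 61.1
```

It is seated, with a 15 N reaction. Releasing and retreating.

```bash
python3 -m crank '[{"travel":[0,0,0],"rot":[0,0,0]},{"travel":[0,0,0],"rot":[0,0,0]},{"travel":[0,0,0],"rot":[0,0,0]},{"travel":[0,0,-0.1],"rot":[0,0,0]},{"travel":[0,0,-0.3],"rot":[0,0,0]},{"travel":[0,0,-0.55],"rot":[0,0,0]},{"travel":[0,0,-0.8],"rot":[0,0,0]},{"travel":[0,0,-0.98],"rot":[0,0,0]},{"travel":[0,0,-0.98],"rot":[0,0,0]}]' 0.3; python3 -m crank '[{"travel":[-0.2,0.16,-0.04],"rot":[0,0,0]},{"travel":[-0.4,0.32,-0.04],"rot":[0,0,0]},{"travel":[-0.6,0.48,-0.04],"rot":[0,0,0]},{"travel":[-0.8,0.64,-0.04],"rot":[0,0,0]},{"travel":[-0.9,0.8,-0.04],"rot":[0,0,0]},{"travel":[-0.98,0.95,-0.04],"rot":[0,0,0]},{"travel":[-0.98,0.95,-0.04],"rot":[0,0,0]}]'; python3 -m crank '[{"travel":[-0.3,0.1,0],"rot":[0,0,0]},{"travel":[-0.6,0.2,0],"rot":[0,0,0]},{"travel":[-0.9,0.3,0],"rot":[0,0,0]},{"travel":[-1,0.4,0],"rot":[0,0,0]},{"travel":[-1,0.5,0],"rot":[0,0,0]},{"travel":[-1,0.5,0],"rot":[0,0,0]}]'
python3 - <<'E'
from h import *
for n in("top","side"):
    s=snapshot(n);cv2.imwrite(f"pics/{n}7.png",s["img"][:,:,::-1])
a=cv2.imread("pics/top7.png")[180:360,240:500];b=cv2.imread("pics/side7.png")[170:350,200:460]
cv2.imwrite("pics/pair7.png",cv2.resize(np.hstack([a,b]),None,fx=1.5,fy=1.5))
s=snapshot("top")
for c in HUE:
    b=board(s,c);print(c,(b[0]-6*b[4]).round(1),np.round(b[1:4],2))
E
```

```text
time_s: 25.7
position: [487.7, -292.8, 248.9]
ee_rot: [3.139, -0.004, -0.127]
ft_force: [1.2, 0.5, -0.9]
opening: 0.349
grasp_force: 0.0
time_s: 26.4
position: [321.2, -416.4, 250.5]
ee_rot: [-3.141, 0.001, -0.13]
ft_force: [0.8, 0.0, -0.3]
opening: 0.35
grasp_force: 0.0
time_s: 27.0
position: [164.2, -470.7, 250.7]
ee_rot: [-3.141, 0.0, -0.129]
ft_force: [0.3, 1.0, -0.3]
opening: 0.348
grasp_force: 0.0
red [ 503.9 -155.4] [ -7.41 142.91   9.25]
yellow [ 497.8 -200.3] [ -7.17 142.54   9.64]
blue [ 493.  -246.6] [ -7.15 144.53   9.38]
green [ 487.7 -291.2] [ -7.29 142.24   8.98]
```

View pics/pair7.png

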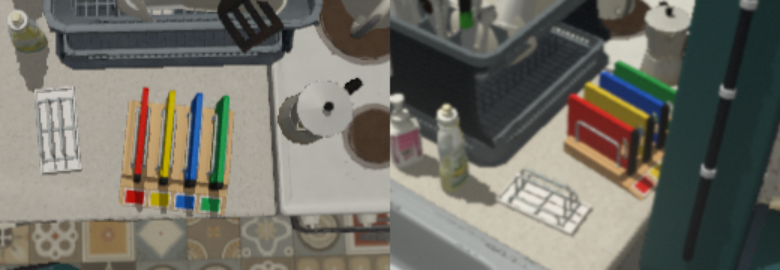

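All four boards are now in line in the right slots with their grips to the front, and red and blue have not moved.

```bash
python3 -c "
from cell import *
print(job_done())"
```

```text
the job is handed in; nothing more can be done
None
```

The yellow and green boards are each fully seated in their own slots, grip ends to the front and in line with red and blue, which did not move; the job was handed in at about 27 s, and no verdict came back.

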